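Take the bent bracket out of the V die and clamp it in the drill jig

ROBOT

A 7-joint arm with a two-finger parallel gripper is mounted at the origin on a cart in front of the work surface, level with it; the furniture and walls round the work are solid. World frame = base frame: x ahead of the robot, y to its left, z up, the work surface at z = 0. Lengths are in m, angles in rad, forces in N, time in s.
With the tool pointing down it reaches from about 0.35 to 0.9 m from the base axis. Payload 8.1 kg.
Tool frame: the origin (TCP) lies on the centre line of the jaws, within the pads' length; the fingertips stand 11 mm ahead of it and the grasp point (between the pads) lies 8 mm behind it (arm.nose_length is the distance from the TCP to the fingertips, in m); z points along the fingers, y is the line along which they close (so a half turn about z gives the same grasp; the last joint's range is limited). The gripper opens to 92 mm and grips with 3 to 60 N. Pads are 19 mm wide; open, the fingers measure 130 mm over their backs; the gripper's body (75 mm by 190 mm) begins 47 mm behind the grasp point.
Start: joints at [-1.237, 0.434, 0.025, 1.573, -0.012, 1.134, -0.075], TCP at [0.264, 0.566, 0.238] pointing down, gripper open.
Joint ranges: [-2.62, 2.62], [-0.44, 2.09], [-1.27, 1.32], [0.08, 2.57], [-1.32, 4.46], [0.12, 2], [-2.74, 2.74]. Speed limits (rad/s): [2.22, 2.22, 3.01, 3.01, 3.14, 3.14, 3.14].

INTERFACE

Orientations are given as a rotation vector (axis times angle).
In Python, from cell import arm gives the robot as it stands.
- The arm moves only by the tool jog_arm, never from a script. Its argument "moves" is a list of rows, each a list of 4 numbers: the shift along the tool's x, y, z in m, then the turn about the tool's z in rad. In form: [[tx, ty, tz, spin], ...]. A call has 1 to 20 rows; each row is the pose to reach, as a shift and turn from the pose commanded when the call began, along the tool's axes at that moment; what a row does not reach only later rows make up. A row lasts 1/8 s, in which the tool goes at most 62.5 mm and 10.7 degrees, less where a joint would pass 70% of its speed; a pose out of reach is approached as far as the arm can. A call with a gripper value outside its range is refused whole. "hand" is the finger opening in m, from 0 to 0.0918, set as the call begins (left out, the last holds). The fingers move at their own pace and stop on an object; "newtons" is the grip in N (left out, the last holds). Time passes only in rows, so rows that repeat a pose let the fingers close. It gives the time, the measured TCP pose, the force, the opening and the grip force at its end, in the units of the state.
- arm.observe(): the state, without advancing time (a new reading comes with each control period).
- arm.get_image(name): name is "scene" or "side" or "wrist"; returns a dict with "color" (400x640x3 uint8, red, green, blue), "z_map" (400x640 float32, m along the optical axis (not along the pixel's ray), 0 where there is no reading), "fx", "fy", "cx", "cy" (pixels), "rvec" (rotation vector, rad) and "tvec" (3), from world to camera coordinates, as OpenCV has them. Camera axes: x right, y down, z forward; pixel columns grow to the right and rows downward; lengths in m; the calibration is good to about 2 mm. A picture is of the moment at which its call begins.
- arm.sign_off(): hands the job in; it is judged then, once.
The state is a dict: "clock": time; "joints": joint angles; "dq": joint speeds; "joint_efforts": joint torques, N m; "position": TCP position; "ee_rot": TCP orientation; "force": force on the tool from outside, world axes, zero at the start; "ft_torque": the same for the moment, N m; "width": opening from 0.0 (shut) to 1.0 (fully open); "gripper_force": force on a finger pad.
Only numpy, scipy, OpenCV 4.12 (cv2) and the standard library are available. Lean on these libraries where they do the work, as an engineer would, in place of code of your own. Each camera call takes 0.05 s, during which the arm holds its last target. There are 200 camera calls.

TASK

Lift the bent bracket up out of the V-shaped bending die and stand it on its long leg on the bare worktop, letting go of it there, because in the die only its two side ends can be taken and the jig's side plates will cover those. Then take it again by its upright short leg, lower it between the side plates of the drill jig with the long leg flat on the base and the short leg pushed back against the back stop, and swing the clamp fully round over the long leg. Leave the pen, tin, loupe and screwdriver where they are.

Things in the scene. Friction and masses are not known exactly. Their poses are not given: they have to be found in the camera images.
- bracket: Plain bright metal bar, 10 mm thick, 50 mm wide, bent square. Origin: outer corner (heel) at mid width. The long leg (foot, 58 mm outside) runs along -x, the short leg (50 mm outside) along +z, the width along y (ends at y +-25 mm); outer faces x = 0 and z = 0, bend radius 12 mm outside. It starts in the die's groove, both legs 45 degrees up, the short leg on the die's +x side.
- bending_die: Dark steel block, fixed, 100 mm (x) by 110 mm (y) by 56 mm high, with a 90 degree V groove along y, open at both ends. Origin: centre of its underside, z up. The groove's faces would meet 14 mm above the underside and reach the top 84 mm apart. The bracket lies near mid length, over 20 mm of free groove beyond each of its ends.
- drill_jig: Drill jig of grey metal, fixed. Origin: underside, below the back stop's front face at mid width; z up, x to the back. Base 10 mm thick, x -66 to +22 mm, 86 mm wide. Back stop: x 0 to 14 mm, top at z 30 mm. Two side plates: inner faces at y +-27 mm, x -26 to +14 mm, top at z 50 mm, 5 mm lead-in bevels. Home, the bracket's frame coincides with jig_seat.
- jig_seat (a point): Where the bracket's origin lies when home in the jig: 10 mm above the jig's origin, same axes as the jig.
- swing_clamp (a joint): Angle of the jig's swing clamp about an upright pivot at jig x -48, y +41 mm: 0 = fully round over the foot (arm along the jig's -y, at its end stop), about 1.57 = open (arm along the jig's -x). The arm is 14 mm wide, z 22 to 30 mm above the jig's underside, 2 mm above a seated foot; it turns stiffly and stays where it is left.
- clamp_knob (a point): Middle of the clamp's upright black knob, 17 mm across and 27 mm tall, 44 mm from the pivot, 50 mm above the jig's underside; the knob spans 36 to 63 mm above the jig's underside.
- marker_pen: Bystander: marker pen, 127 mm long, 15 mm thick, on the worktop; origin under its centre, length along y.
- flux_tin: Bystander: round tin, 54 mm across, 23 mm high, on the white board left of the jig; origin under its centre.
- loupe: Bystander: black eye loupe, 38 mm across, 32 mm high, behind the jig; origin under its centre.
- screwdriver_stub: Bystander: stubby screwdriver, 110 mm long, on the white board (its top is 18 mm above the worktop); origin under its centre, length along y.

How it is judged:
By the outcome, as a careful person would: the job done as asked, in the order asked, and still so for the second after the job is handed in, with the robot touching nothing.
It also fails if it takes over 67 s, if anything falls off the work surface, if the arm or the gripper's body presses on something with over 40 N, if the wrist force passes 120 N, or if a joint passes its speed limit or range.

## Working session

There is one attempt and no reset: what is moved stays moved. The work goes in short steps, Python scripts to look and compute and a tool call to move; the robot and the scene stay as the last step left them, time stands still between calls to the robot, and variables do not carry over. Pictures are saved under pics/ and viewed, at most 14 in all, crops included, and the job is handed in when it is done.

Besides the shell and the picture viewer there is one more tool, called after "Request:" by a JSON object that holds its "name" and its "arguments", one argument or row to a line. jog_arm: Moves the arm, as the interface text tells. Its arguments: {"type":"object","properties":{"moves":{"type":"array"},"hand":{"type":"number"},"newtons":{"type":"number"}},"required":["moves"]}

```bash
mkdir -p pics; cat > h.py <<'E'
import numpy as np, cv2
from scipy.spatial.transform import Rotation as R
from cell import arm
def grab(n,f=None):
    d=arm.get_image(n)
    if f: cv2.imwrite('pics/'+f+'.png',d['color'][:,:,::-1]); np.savez('pics/'+f+'.npz',**d)
    return d
def cloud(d):
    v,u=np.mgrid[0:400,0:640]; z=d['z_map']
    P=np.dstack([(u-d['cx'])/d['fx']*z,(v-d['cy'])/d['fy']*z,z])
    M=R.from_rotvec(np.ravel(d['rvec'])).as_matrix()
    W=(P-np.ravel(d['tvec']))@M; W[z==0]=np.nan
    return W
E
python3 - <<'E'
from h import *
s=arm.observe();print({k:np.round(v,3) for k,v in s.items()})
ims=[]
for n in ['scene','side','wrist']: d=grab(n,n+'0'); print(n,np.round(-R.from_rotvec(np.ravel(d['rvec'])).as_matrix().T@np.ravel(d['tvec']),3),d['fx'])
E
```

```text
{'clock': np.float64(0.0), 'joints': array([-1.237,  0.435,  0.025,  1.574, -0.012,  1.134, -0.075]), 'dq': array([ 0.   , -0.001, -0.   , -0.   ,  0.   ,  0.001, -0.001]), 'joint_efforts': array([ 1.0000e-03, -6.6785e+01,  9.8600e-01, -3.1445e+01, -6.0000e-02,
        4.3000e-02,  0.0000e+00]), 'position': array([0.264, 0.566, 0.237]), 'ee_rot': array([-6.810e-01, -3.067e+00,  2.000e-03]), 'force': array([ 0.167, -0.028, -0.326]), 'ft_torque': array([-0.003,  0.002,  0.034]), 'gripper_force': np.float64(0.0), 'width': np.float64(1.004)}
scene [ 0.002 -0.514  0.723] 509.82354770166404
side [0.144 0.014 0.818] 401.7985411775663
wrist [0.189 0.601 0.385] 275.7254230828437
```

View pics/scene0.png

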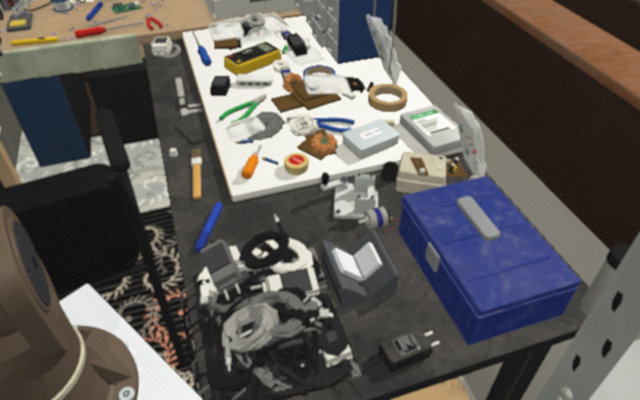

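View pics/side0.png

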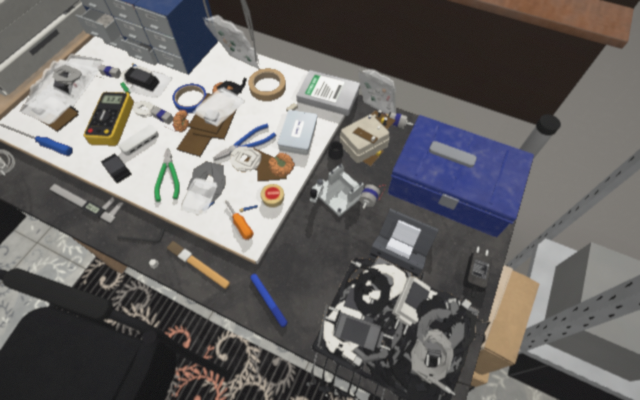

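The die with the bracket is at scene (360,268) and side (403,240), and the jig is at scene (355,197) and side (338,190). The bare worktop left of and below the jig is near side (300,230).

```bash
python3 - <<'E'
from h import *
for n,pts in [('scene',[(360,268),(355,197),(208,225),(295,162),(390,170),(265,215)]),('side',[(403,240),(338,190),(268,300),(272,195),(336,150),(290,245)])]:
    d=dict(np.load(f'pics/{n}0.npz')); W=cloud(d)
    for u,v in pts: print(n,u,v,np.round(W[v,u],3))
c=[]
for n,(u,v) in [('scene',(355,235)),('side',(365,215))]:
    d=dict(np.load(f'pics/{n}0.npz')); im=d['color'][v-75:v+75,u-100:u+100,::-1]
    c.append(cv2.resize(im,(800,600),interpolation=cv2.INTER_CUBIC)[:, :])
cv2.imwrite('pics/crop0.png',cv2.resize(np.hstack(c),(800,300))); cv2.imwrite('pics/crop1.png',c[1]); cv2.imwrite('pics/crop2.png',c[0])
E
```

```text
scene 360 268 [ 0.474 -0.195  0.032]
scene 355 197 [ 0.591 -0.089  0.053]
scene 208 225 [0.375 0.099 0.013]
scene 295 162 [0.601 0.08  0.043]
scene 390 170 [ 0.726 -0.078  0.031]
scene 265 215 [0.475 0.046 0.001]
side 403 240 [ 0.476 -0.189  0.032]
side 338 190 [ 0.622 -0.065  0.011]
side 268 300 [0.373 0.101 0.013]
side 272 195 [0.601 0.086 0.042]
side 336 150 [ 0.745 -0.072 -0.001]
side 290 245 [ 0.496  0.053 -0.001]
```

View pics/crop1.png

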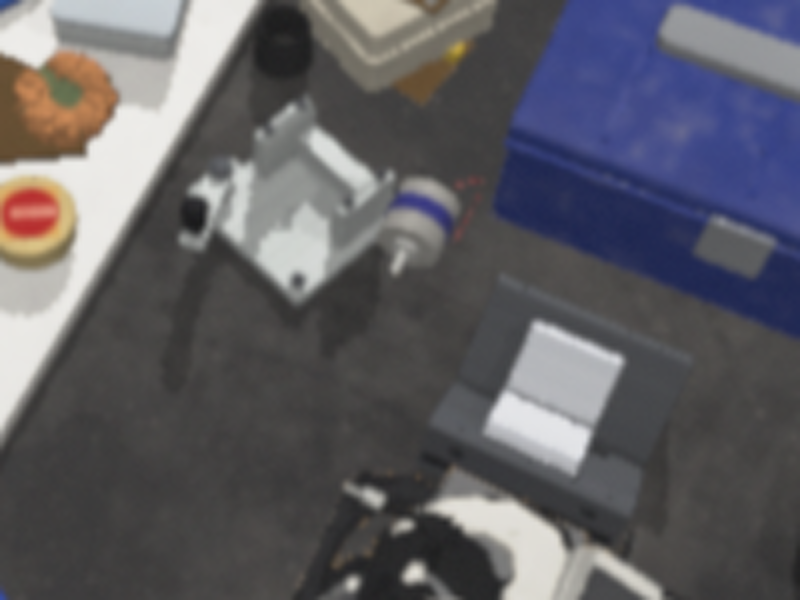

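View pics/crop2.png

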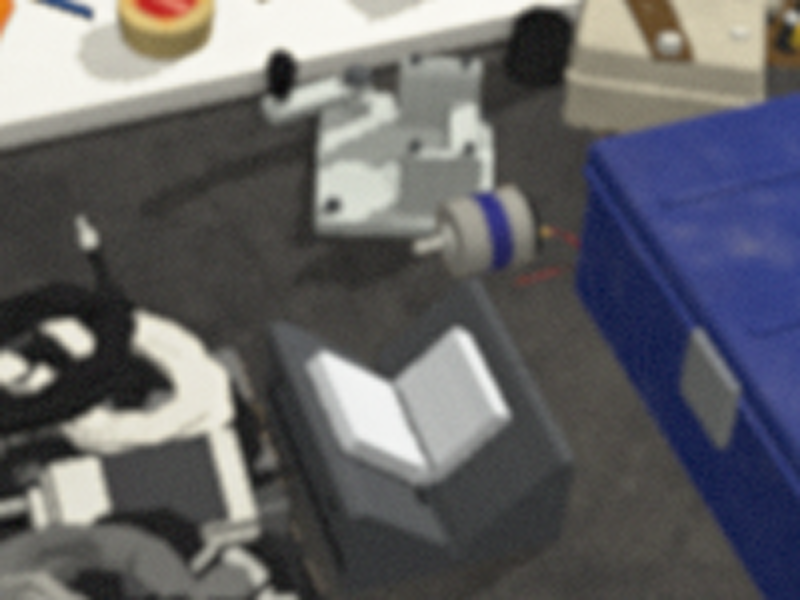

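```bash
cat > fit.py <<'E'
from h import *
from scipy.optimize import minimize
def loc(P,p):
    c,s=np.cos(p[2]),np.sin(p[2]); d=P[:,:2]-p[:2]
    return d[:,0]*c+d[:,1]*s,-d[:,0]*s+d[:,1]*c
def h_die(x,y,p):   # p[3]=bracket y
    a=np.abs(x); h=np.where(a<.042,.014+a,.056)
    L=np.where(x>0,.050,.058); q=2**.5
    hb=np.where(a<(L-.01)/q,.014+.01*q+a,.014+L*q-a)
    h=np.where((np.abs(y-p[3])<.025)&(a<L/q),hb,h)
    return np.where((a<.05)&(np.abs(y)<.055),h,0)
def h_jig(x,y,p):
    h=np.where((x>-.066)&(x<.022)&(np.abs(y)<.043),.010,0)
    h=np.where((x>0)&(x<.014)&(np.abs(y)<.027),.03,h)
    return np.where((x>-.026)&(x<.014)&(np.abs(y)>.027)&(np.abs(y)<p[3]),.05,h)
def fit(P,h,p0,dz=0):
    f=lambda p: np.minimum(np.abs(P[:,2]-dz-h(*loc(P,p),p)),.012).mean()
    best=None
    for yaw in np.arange(-np.pi,np.pi,.2 if len(p0)>4 else .25):
        q=np.array(p0,float); q[2]+=yaw
        r=minimize(f,q,method='Nelder-Mead',options=dict(initial_simplex=np.vstack([q]+[q+e for e in np.diag([.015,.015,.15,.005])]),maxiter=300))
        if best is None or r.fun<best.fun: best=r
        print(np.round(r.x,4),round(r.fun*1e3,3)) if r.fun<.0045 else 0
    return best
E
python3 - <<'E'
from fit import *
for n in ['scene','side']:
    W=cloud(dict(np.load(f'pics/{n}0.npz'))).reshape(-1,3)
    for h,c,r,e in [(h_die,(.475,-.19),.062,0),(h_jig,(.61,-.08),.055,.034)]:
        P=W[np.hypot(W[:,0]-c[0],W[:,1]-c[1])<r]; P=P[(P[:,2]>-.01)&(P[:,2]<.08)]
        print(n,h.__name__,len(P)); b=fit(P,h,[*c,0,e]); print('BEST',np.round(b.x,4),b.fun*1e3)
E
```

```text
scene h_die 3527
[ 4.7520e-01 -1.8960e-01 -3.6831e+00 -2.9000e-03] 3.85
[ 0.475  -0.1896 -0.5369  0.0025] 3.385
[ 0.4752 -0.1895 -0.5415  0.0023] 3.39
[ 0.476  -0.1888 -0.5353  0.001 ] 3.42
[ 0.4751 -0.1896 -0.5378  0.0026] 3.384
[ 0.4751 -0.1896 -0.5388  0.0025] 3.38
[ 0.4749 -0.19   -0.5409  0.0035] 3.396
[ 0.4745 -0.1904 -0.5368  0.0058] 3.439
[ 0.4754 -0.1891 -0.5399  0.002 ] 3.385
[ 0.4746 -0.1905 -0.5353  0.0071] 3.521
[ 0.479  -0.1831  2.6017  0.005 ] 4.256
[ 0.4751 -0.1896  2.602  -0.0028] 3.852
[ 0.4746 -0.1902  2.6043 -0.0033] 3.846
[ 4.7550e-01 -1.8860e-01  2.6065e+00 -1.4000e-03] 3.855
[ 0.4751 -0.1895  2.6025 -0.0029] 3.856
[ 4.7510e-01 -1.8950e-01  2.6009e+00 -1.6000e-03] 3.884
BEST [ 0.4751 -0.1896 -0.5388  0.0025] 3.380286478126879
scene h_jig 1860
BEST [ 0.6361 -0.0869 -0.9028  0.0383] 4.767678144650441
side h_die 2430
[ 4.7160e-01 -1.8850e-01 -3.6835e+00 -2.9000e-03] 3.253
[ 0.4762 -0.1815 -3.6931  0.0054] 3.911
[ 0.4718 -0.1885 -0.5478  0.0026] 2.726
[ 0.4717 -0.1887 -0.5348  0.0029] 2.722
[ 0.4744 -0.1849 -0.5674 -0.0012] 3.094
[ 0.4718 -0.1884 -0.545   0.0027] 2.719
[ 0.472  -0.1884 -0.5519  0.0026] 2.723
[ 0.4718 -0.1888 -0.5318  0.003 ] 2.731
[ 0.4718 -0.1887 -0.549   0.003 ] 2.718
[ 0.4716 -0.1885 -0.5415  0.0029] 2.719
[ 0.4656 -0.1986 -0.5343  0.0152] 3.566
[ 0.4718 -0.1888 -0.5316  0.0067] 3.093
[ 0.4719 -0.1892  2.6005 -0.0027] 3.307
[ 0.4708 -0.1897  2.6017 -0.0046] 3.33
[ 0.4671 -0.1954  2.5938 -0.0114] 3.86
[ 0.4714 -0.1886  2.6003 -0.0031] 3.253
[ 0.4716 -0.1884  2.5985 -0.0028] 3.25
[ 0.4721 -0.1888  2.6011 -0.003 ] 3.261
[ 0.4716 -0.1884  2.5984 -0.0029] 3.251
BEST [ 0.4718 -0.1887 -0.549   0.003 ] 2.7179368388421885
side h_jig 1720
[ 0.633  -0.086  -0.9016  0.0374] 4.078
[ 0.6333 -0.0858 -0.8946  0.0378] 4.067
[ 0.6326 -0.0861 -0.9102  0.0356] 4.17
[ 0.6329 -0.0861 -0.901   0.0373] 4.08
[ 0.6337 -0.0853 -0.8791  0.044 ] 4.244
BEST [ 0.6333 -0.0858 -0.8946  0.0378] 4.066578862813004
```

```bash
cat >> h.py <<'E'
def shift(target,ang=None):
    "target world TCP xyz, ang = world angle (rad) of tool y; prints tool shift + spin"
    s=arm.observe(); M=R.from_rotvec(s['ee_rot']).as_matrix()
    t=M.T@(np.array(target)-s['position']); a=np.arctan2(M[1,1],M[0,1])
    sp=0 if ang is None else -(ang-a+np.pi)%(2*np.pi)-0
    if ang is not None: sp=(a-ang+np.pi)%(2*np.pi)-np.pi
    print('clock',round(float(s['clock']),2),'pos',np.round(s['position'],4),'ang',round(a,4),'SHIFT',np.round(t,4),'spin',round(sp,4),'q',np.round(s['joints'],2))
E
python3 - <<'E'
from h import *
shift([.475,-.1865,.19],-.54+np.pi/2)
W=cloud(dict(np.load('pics/side0.npz'))).reshape(-1,3); V=cloud(dict(np.load('pics/scene0.npz'))).reshape(-1,3)
P=np.vstack([W,V]); P=P[(P[:,2]<.2)]
# height grid 2cm
print('y:',[round(.16-.02*j,2) for j in range(24)])
for i in range(24):
    x=.36+.02*i; r=[]
    for j in range(24):
        y=.16-.02*j; m=(abs(P[:,0]-x)<.01)&(abs(P[:,1]-y)<.01); r.append(int(1e3*np.percentile(P[m,2],97)) if m.sum() else -99)
    print(round(x,2),*['%4d'%k for k in r])
E
```

```text
clock 0.15 pos [0.2643 0.5659 0.2371] ang 1.1339 SHIFT [-0.5093 -0.5926  0.0479] spin 0.1031 q [-1.24  0.44  0.03  1.57 -0.01  1.13 -0.08]
y: [0.16, 0.14, 0.12, 0.1, 0.08, 0.06, 0.04, 0.02, 0.0, -0.02, -0.04, -0.06, -0.08, -0.1, -0.12, -0.14, -0.16, -0.18, -0.2, -0.22, -0.24, -0.26, -0.28, -0.3]
0.36    2    3    2   15   17    2    1    1    1   24   40  121  124  124  124  103  117  118  108   52   55   54    7    2
0.38    3    2   14   16    6    3    2    1    1    2   29   29  129  129  127  102  103  101   99   39   27    2    2   27
0.4    2    2   16   16    2    2    3    2    1    2   25  128  131  127  101  102   98   76   56   55    2    2    2    8
0.42    2   15   16    2    2    3    3    2    2    1    1   23   23   26   73   77   74   58   58   52    3    2    2    2
0.44    3    2   10    2    3    3    3    3    1    1    2    1   27   28   44   57   60   62   58   39   21    2    3    2
0.46    3   19   19    2    3    3    3    2    2    2    1    1    1    2   56   59   63   56   43   32   38   15    2    2
0.48   20   21   20   18    3    3    2    3    3    2
[... 1491 characters left out ...]
8   21   19   31   32   67   70   73   77   67    2    1  100  101  101  102
0.74   31   29   29   21   40   48   49   49   48   21   21   33   61   69   72   71   69   70   68    0   98  101  101  101
0.76   32   33   32   31   21   49   50   49   49   47   21   32   65   67   70   69   69   71   63    1    1  100  101   98
0.78   33   32   28   33   32   49   49   49   49   49   21   20    0   66   67   68   68   77   76   55    1    0  -99  -99
0.8   20   32   32   26   30   49   49   49   49   49   21   20   19  -99  -99   67   70  151  156  123   32   28   11  -99
0.82   21   21   32   32   21   45   49   49   49   49   23   21   19    3    0  -99  154  156  152  126   44   30    3  -99
```

Request:
{"name": "jog_arm", "arguments": {
  "moves": [
    [-0.51,-0.593,0.037,0.103],
    [-0.51,-0.593,0.037,0.103],
    [-0.51,-0.593,0.037,0.103],
    [-0.51,-0.593,0.037,0.103],
    [-0.51,-0.593,0.037,0.103],
    [-0.51,-0.593,0.037,0.103],
    [-0.51,-0.593,0.037,0.103],
    [-0.51,-0.593,0.037,0.103],
    [-0.51,-0.593,0.037,0.103],
    [-0.51,-0.593,0.037,0.103],
    [-0.51,-0.593,0.037,0.103],
    [-0.51,-0.593,0.037,0.103],
    [-0.51,-0.593,0.037,0.103],
    [-0.51,-0.593,0.037,0.103],
    [-0.51,-0.593,0.037,0.103],
    [-0.51,-0.593,0.037,0.103]
  ]
}}

```text
clock: 2.15
position: [0.4756, -0.1853, 0.2007]
ee_rot: [-0.835, -3.028, -0.001]
force: [0.7, -0.4, 0.2]
width: 1.0
gripper_force: 0.0
```

```bash
python3 - <<'E'
from fit import *
shift([.475,-.1865,.04],-.54+np.pi/2)
d=grab('wrist','wr1'); W=cloud(d).reshape(-1,3)
print(np.isfinite(W[:,0]).sum())
P=W[np.hypot(W[:,0]-.4735,W[:,1]+.189)<.062]; P=P[(P[:,2]>-.01)&(P[:,2]<.08)]
print(len(P)); b=fit(P,h_die,[.4735,-.189,-.54,.002]); print('BEST',np.round(b.x,4),b.fun*1e3)
E
```

```text
clock 2.15 pos [ 0.4756 -0.1853  0.2007] ang 1.0329 SHIFT [-0.0002 -0.0014  0.1607] spin 0.0021 q [-0.13  0.3   0.51  1.93 -0.18  0.96  1.5 ]
255003
8597
[ 4.746e-01 -1.908e-01 -3.686e+00 -2.900e-03] 2.089
[ 0.4809 -0.1806 -3.6813  0.0094] 2.955
[ 0.4783 -0.1843 -3.6685  0.0049] 2.696
[ 4.7460e-01 -1.9090e-01 -3.6864e+00 -3.0000e-03] 2.089
[ 4.7460e-01 -1.9090e-01 -3.6857e+00 -3.0000e-03] 2.09
[ 0.4743 -0.1914 -3.6861 -0.0037] 2.115
[ 0.4677 -0.2014 -0.5559  0.0162] 2.47
[ 0.4808 -0.1805 -0.5514 -0.0095] 2.325
[ 0.4746 -0.1909 -0.5442  0.003 ] 1.444
[ 0.4745 -0.1909 -0.5456  0.003 ] 1.445
[ 0.4746 -0.1909 -0.5426  0.003 ] 1.442
[ 0.4746 -0.1908 -0.5444  0.0029] 1.444
[ 0.4746 -0.1909 -0.5449  0.003 ] 1.443
[ 0.4746 -0.1908 -0.5441  0.0029] 1.444
[ 0.4746 -0.1909 -0.5445  0.0029] 1.444
[ 0.4746 -0.1909 -0.544   0.0029] 1.444
[ 0.4747 -0.1935 -0.5538  0.0055] 2.162
[ 0.4671 -0.2034  2.6017 -0.0211] 3.545
[ 0.4728 -0.1939  2.5973 -0.0067] 2.3
[ 0.4746 -0.1909  2.5971 -0.0029] 2.089
[ 0.4721 -0.1951  2.5971 -0.008 ] 2.397
[ 0.4746 -0.1908  2.5971 -0.003 ] 2.088
[ 4.7600e-01 -1.8870e-01  2.5961e+00 -4.0000e-04] 2.214
BEST [ 0.4746 -0.1909 -0.5426  0.003 ] 1.4422356005011279
```

View pics/wr1.png

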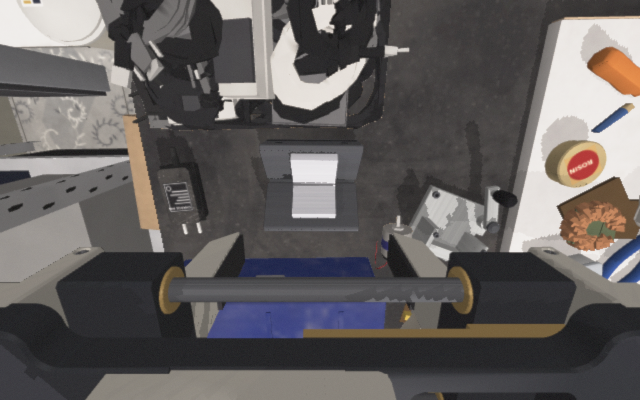

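The wrist view shows the die centred at (311,185) with the bracket at (313,185). The fingers at (215,270) and (400,265) straddle the groove line. Descending now.

Request:
{"name": "jog_arm", "arguments": {
  "moves": [
    [-0.001,-0.002,0.05,0.005],
    [-0.001,-0.002,0.1,0.005],
    [-0.001,-0.002,0.13,0.005],
    [-0.001,-0.002,0.145,0.005],
    [-0.001,-0.002,0.155,0.005],
    [-0.001,-0.002,0.16,0.005],
    [-0.001,-0.002,0.1635,0.005],
    [-0.001,-0.002,0.1635,0.005]
  ],
  "hand": 0.075
}}

```text
clock: 3.2
position: [0.4758, -0.189, 0.0376]
ee_rot: [0.845, 3.025, 0.0]
force: [0.5, -0.3, 0.2]
width: 0.82
gripper_force: 0.0
```

Request:
{"name": "jog_arm", "arguments": {
  "moves": [
    [0,0,0,0],
    [0,0,0,0],
    [0,0,0,0],
    [0,0,0,0],
    [0,0,0,0],
    [0,0,0,0]
  ],
  "hand": 0.04,
  "newtons": 25
}}

```text
clock: 3.95
position: [0.4756, -0.1889, 0.0374]
ee_rot: [0.845, 3.025, 0.0]
force: [0.7, 1.5, 4.1]
width: 0.54
gripper_force: 25.0
```

Request:
{"name": "jog_arm", "arguments": {
  "moves": [
    [0,0,-0.01,0],
    [0,0,-0.025,0],
    [0,0,-0.05,0],
    [0,0,-0.08,0],
    [0,0,-0.11,0],
    [0,0,-0.12,0],
    [0,0,-0.12,0]
  ]
}}

```text
clock: 4.82
position: [0.4756, -0.1889, 0.1577]
ee_rot: [0.845, 3.025, 0.001]
force: [-0.0, -0.5, -2.3]
width: 0.536
gripper_force: 25.0
```

```bash
python3 - <<'E'
from fit import *
J=-.90
shift([.49,.0,.16],J+np.pi/2)
a=grab('wrist','wr2')['color']; s=grab('side','sd2')['color'][100:300,270:540]
W=cloud(dict(np.load('pics/wr1.npz'))).reshape(-1,3)
P=W[np.hypot(W[:,0]-.61,W[:,1]+.08)<.055]; P=P[(P[:,2]>-.01)&(P[:,2]<.08)]
b=fit(P,h_jig,[.61,-.08,0,.034]); print('BEST',np.round(b.x,4),b.fun*1e3)
cv2.imwrite('pics/c2.png',np.vstack([cv2.resize(a[100:310,120:520],(570,300)),cv2.resize(s,(570,300))])[:,:,::-1])
E
```

```text
clock 4.83 pos [ 0.4756 -0.1889  0.1577] ang 1.0261 SHIFT [ 0.0856  0.169  -0.0023] spin 0.3553 q [-0.11  0.36  0.5   1.98 -0.23  0.86  1.54]
[ 0.6345 -0.0888 -0.9051  0.0053] 3.767
[ 0.6344 -0.0889 -0.9096  0.0176] 3.766
[ 0.6346 -0.0887 -0.9041  0.023 ] 3.769
[ 0.6356 -0.088  -0.905   0.0297] 3.752
[ 0.6346 -0.0887 -0.903   0.0341] 3.607
[ 0.6345 -0.0889 -0.9078  0.0256] 3.767
[ 0.6356 -0.0879 -0.9027  0.0288] 3.784
[ 0.6344 -0.0889 -0.9101  0.0159] 3.764
BEST [ 0.6346 -0.0887 -0.903   0.0341] 3.6072250067531746
```

View pics/c2.png

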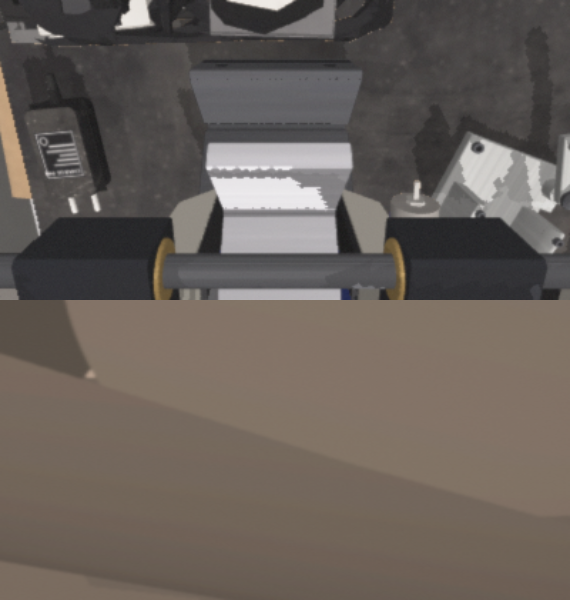

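The upper half shows the bracket held by its ends with both legs still at 45° (near (280,170) and (280,240)). In the lower half the arm blocks the side camera. Next I carry it to the bare worktop.

Request:
{"name": "jog_arm", "arguments": {
  "moves": [
    [0.026,0.052,-0.01,0.1],
    [0.052,0.104,-0.01,0.22],
    [0.086,0.169,-0.01,0.355],
    [0.086,0.169,0.02,0.355],
    [0.086,0.169,0.06,0.355],
    [0.086,0.169,0.1,0.355],
    [0.086,0.169,0.125,0.355],
    [0.086,0.169,0.133,0.355],
    [0.086,0.169,0.136,0.355],
    [0.086,0.169,0.138,0.355],
    [0.086,0.169,0.139,0.355],
    [0.086,0.169,0.139,0.355]
  ]
}}

```text
clock: 6.42
position: [0.4898, 0.0002, 0.0187]
ee_rot: [1.366, 2.828, 0.001]
force: [0.7, 0.1, -2.9]
width: 0.543
gripper_force: 25.0
```

Request:
{"name": "jog_arm", "arguments": {
  "moves": [
    [0,0,0.001,0],
    [0,0,0.0015,0],
    [0,0,0.0015,0]
  ]
}}

```text
clock: 6.8
position: [0.4899, 0.0001, 0.0181]
ee_rot: [1.366, 2.828, 0.002]
force: [-5.4, -0.6, 21.1]
width: 0.541
gripper_force: 25.0
```

Request:
{"name": "jog_arm", "arguments": {
  "moves": [
    [0.001,0,0.0005,0],
    [0.002,0,0.0005,0],
    [0.003,0,0.0005,0],
    [0.004,0,0.0005,0],
    [0.005,0,0.0005,0],
    [0.006,0,0.0005,0],
    [0.007,0,0.0005,0],
    [0.008,0,0.0005,0],
    [0.009,0,0.0005,0],
    [0.009,0,0.0005,0]
  ],
  "newtons": 5
}}

```text
clock: 8.05
position: [0.4837, 0.0073, 0.0162]
ee_rot: [-1.366, -2.829, 0.0]
force: [2.1, -2.3, 3.3]
width: 0.545
gripper_force: 5.0
```

```bash
python3 - <<'E'
from h import *
d=grab('wrist','wr3'); a=d['color']; W=cloud(d)
s=arm.observe();print(s['force'],s['width'])
cv2.imwrite('pics/c3.png',cv2.resize(a[100:310,150:490],(680,420))[:,:,::-1])
for v in range(120,290,10): print(v,np.round(W[v,313],3))
E
```

```text
[ 1.65191075 -0.66145796  2.89055856] 0.5405833365896354
120 [0.435 0.067 0.001]
130 [0.439 0.063 0.   ]
140 [0.442 0.058 0.   ]
150 [0.446 0.054 0.001]
160 [0.449 0.049 0.   ]
170 [0.453 0.044 0.001]
180 [0.457 0.039 0.001]
190 [0.461 0.034 0.001]
200 [0.458 0.038 0.035]
210 [0.462 0.034 0.034]
220 [0.466 0.028 0.028]
230 [0.471 0.022 0.025]
240 [0.477 0.015 0.019]
250 [0.483 0.006 0.011]
260 [0.486 0.002 0.015]
270 [ 0.488 -0.     0.02 ]
280 [0.465 0.03  0.086]
```

View pics/c3.png

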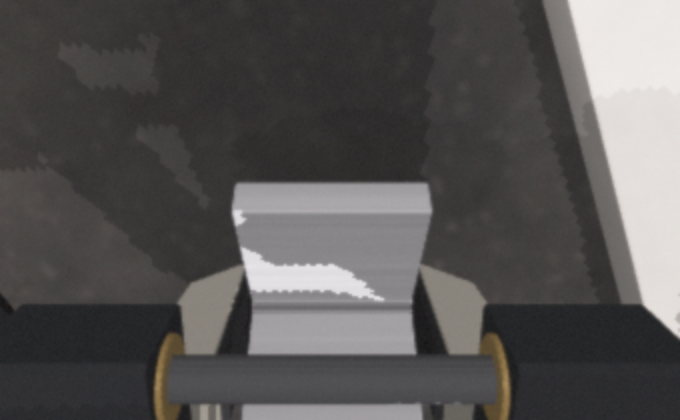

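The picture shows the long leg (330,240) still about 31° up, so it has rolled part of the way. I'll keep rolling it.

Request:
{"name": "jog_arm", "arguments": {
  "moves": [
    [0.0005,0,0.0005,0],
    [0.002,0,0.0007,0],
    [0.0035,0,0.0007,0],
    [0.005,0,0.0007,0],
    [0.0065,0,0.0007,0],
    [0.008,0,0.0007,0],
    [0.0095,0,0.0007,0],
    [0.011,0,0.0007,0],
    [0.011,0,0.0007,0]
  ],
  "newtons": 3
}}

```text
clock: 9.22
position: [0.4768, 0.016, 0.0155]
ee_rot: [-1.366, -2.829, 0.0]
force: [0.4, 0.7, -1.8]
width: 0.543
gripper_force: 3.0
```

```bash
python3 - <<'E'
from h import *
d=grab('wrist','wr4'); W=cloud(d)
s=arm.observe();print(s['force'],s['width'],s['position'])
for v in range(180,280,10): print(v,np.round(W[v,313],3))
E
```

```text
[-0.24703949  0.48921137 -3.16673828] 0.5444912568803043 [0.47691371 0.0158999  0.0154901 ]
180 [0.45  0.048 0.001]
190 [0.45  0.049 0.025]
200 [0.452 0.046 0.029]
210 [0.456 0.04  0.026]
220 [0.461 0.034 0.022]
230 [0.465 0.029 0.019]
240 [0.47  0.022 0.015]
250 [0.476 0.016 0.012]
260 [0.48  0.011 0.013]
270 [0.481 0.009 0.02 ]
```

Request:
{"name": "jog_arm", "arguments": {
  "moves": [
    [0.001,0,0.001,0],
    [0.0025,0,0.0015,0],
    [0.004,0,0.0015,0],
    [0.0055,0,0.0015,0],
    [0.007,0,0.0015,0],
    [0.0085,0,0.0015,0],
    [0.01,0,0.0015,0],
    [0.0115,0,0.0015,0],
    [0.0115,0,0.0015,0]
  ]
}}

```text
clock: 10.4
position: [0.4697, 0.0251, 0.014]
ee_rot: [-1.366, -2.829, -0.0]
force: [0.5, -1.0, 0.5]
width: 0.545
gripper_force: 3.0
```

```bash
python3 - <<'E'
from h import *
d=grab('wrist','wr5'); W=cloud(d)
s=arm.observe();print(s['force'],s['width'],s['position'])
for v in range(180,280,10): print(v,np.round(W[v,313],3))
E
```

```text
[ 0.16668127 -0.50029601  1.56261878] 0.5435671360890887 [0.46974627 0.02506025 0.01400763]
180 [0.443 0.058 0.001]
190 [0.443 0.057 0.021]
200 [0.447 0.053 0.02 ]
210 [0.451 0.048 0.019]
220 [0.455 0.043 0.017]
230 [0.459 0.037 0.016]
240 [0.464 0.031 0.013]
250 [0.468 0.025 0.011]
260 [0.472 0.02  0.012]
270 [0.473 0.019 0.021]
```

Only about 13° is left, so I'll let go and rise.

Request:
{"name": "jog_arm", "arguments": {
  "moves": [
    [0,0,0,0],
    [0,0,0,0],
    [0,0,0,0],
    [0,0,0,0],
    [0,0,-0.02,0],
    [0,0,-0.06,0],
    [0,0,-0.11,0],
    [-0.05,0,-0.16,0],
    [-0.08,0,-0.19,0],
    [-0.08,0,-0.19,0]
  ],
  "hand": 0.07
}}

```text
clock: 11.7
position: [0.5224, -0.0406, 0.2069]
ee_rot: [1.369, 2.821, 0.003]
force: [0.1, 0.3, -0.1]
width: 0.76
gripper_force: 0.0
```

```bash
cat >> fit.py <<'E'
def h_br(x,y,p):
    h=np.where((x>-.010),.05,.010)
    return np.where((np.abs(y)<.025)&(x<0)&(x>-.058),h,0)
E
python3 - <<'E'
from fit import *
d=grab('wrist','wr6'); W=cloud(d).reshape(-1,3)
cv2.imwrite('pics/c6.png',d['color'][:,:,::-1])
shift([.47,.02,.1])
P=W[np.hypot(W[:,0]-.465,W[:,1]-.03)<.065]; P=P[(P[:,2]>-.01)&(P[:,2]<.06)]
f=lambda p: np.minimum(np.abs(P[:,2]-h_br(*loc(P,p),p)),.012).mean()
b=min((minimize(f,[.475+dx*.62,.02-dx*.78,-.9+y],method='Nelder-Mead',options=dict(initial_simplex=np.array([.475+dx*.62,.02-dx*.78,-.9+y])+np.array([[0,0,0],[.01,0,0],[0,.01,0],[0,0,.1]]))) for dx in (0,.01,-.01) for y in (-.1,0,.1)),key=lambda r:r.fun)
print(len(P),np.round(b.x,4),b.fun*1e3)
P=W[np.hypot(W[:,0]-.61,W[:,1]+.08)<.065]; P=P[(P[:,2]>-.01)&(P[:,2]<.08)]
b=fit(P,h_jig,[.634,-.088,0,.034]); print('JIG',len(P),np.round(b.x,4),b.fun*1e3)
E
```

```text
clock 11.75 pos [ 0.5204 -0.0388  0.2049] ang 0.669 SHIFT [ 0.0776 -0.0033  0.1048] spin 0 q [-0.5   0.33  0.61  1.9  -0.23  0.98  0.89]
9658 [ 0.4771  0.0164 -0.8924] 1.09119694605326
[ 6.344e-01 -8.870e-02 -9.198e-01 -2.000e-04] 3.729
[ 0.6344 -0.0887 -0.9205  0.0087] 3.73
[ 0.6351 -0.0878 -0.8981  0.0377] 3.414
[ 0.6345 -0.0885 -0.9185  0.0369] 3.415
[ 0.6343 -0.0879 -0.9081  0.037 ] 3.401
[ 0.6347 -0.0884 -0.9111  0.038 ] 3.44
[ 0.6354 -0.0877 -0.8925  0.0379] 3.415
[ 0.6359 -0.0869 -0.8774  0.0515] 3.811
[ 0.635  -0.0885 -0.907   0.0372] 3.403
[ 0.6387 -0.0563  0.6473  0.0201] 4.452
[ 0.6385 -0.0561  0.676   0.0262] 4.485
JIG 5883 [ 0.6343 -0.0879 -0.9081  0.037 ] 3.4011013974508435
```

View pics/c6.png

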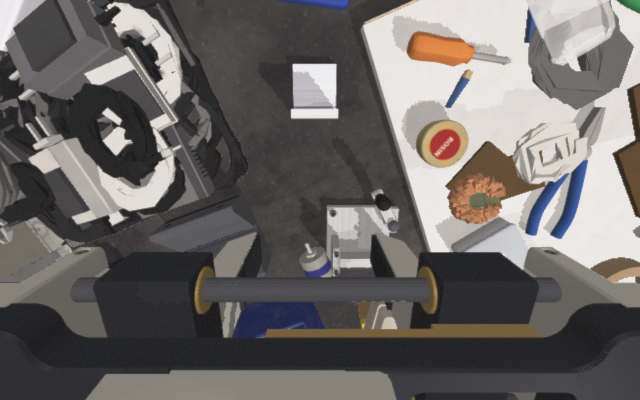

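The picture shows the bracket standing on its long leg, with the foot at (314,85) and the upright leg at (314,113). The jig is at (355,235) and the clamp is open at (385,205). Next I grasp the short leg.

Request:
{"name": "jog_arm", "arguments": {
  "moves": [
    [0.02,0,0.0,0.18],
    [0.04,0,0.0,0.36],
    [0.06,0,0,0.54],
    [0.075,0,0,0.72],
    [0.075,0,0,0.9],
    [0.075,0,0,1.08],
    [0.075,0,0.02,1.26],
    [0.075,0,0.04,1.44],
    [0.075,0,0.06,1.561],
    [0.075,0,0.1,1.561],
    [0.075,0,0.13,1.561],
    [0.075,0,0.15,1.561],
    [0.075,0,0.16,1.561],
    [0.075,0,0.164,1.561],
    [0.075,0,0.164,1.561]
  ],
  "hand": 0.06
}}

```text
clock: 13.62
position: [0.473, 0.021, 0.0402]
ee_rot: [-2.961, -1.049, -0.0]
force: [1.0, -0.6, -0.9]
width: 0.656
gripper_force: 0.0
```

```bash
python3 - <<'E'
from h import *
shift([.474,.0203,.041],-.892); print(arm.observe()['force'])
E
```

```text
clock 13.62 pos [0.473  0.021  0.0402] ang -0.89 SHIFT [ 0.0004  0.0012 -0.0008] spin 0.002 q [-0.68  0.57  0.73  2.18 -0.66  0.62 -0.37]
[ 0.97714725 -0.60276781 -0.8800467 ]
```

Request:
{"name": "jog_arm", "arguments": {
  "moves": [
    [0,0,0,0],
    [0,0,0,0],
    [0,0,0,0],
    [0,0,0,0],
    [0,0,0,0],
    [0,0,0,0],
    [0,0,-0.02,0],
    [0,0,-0.05,0],
    [0,0,-0.08,0],
    [0,0,-0.08,0]
  ],
  "hand": 0.0,
  "newtons": 40
}}

```text
clock: 14.88
position: [0.4741, 0.021, 0.1213]
ee_rot: [2.961, 1.049, 0.005]
force: [0.0, 0.1, -1.4]
width: 0.105
gripper_force: 40.0
```

```bash
python3 - <<'E'
from h import *
shift([.6288,-.0812,.12],-.904); print(arm.observe()['force'])
E
```

```text
clock 14.88 pos [0.4741 0.021  0.1213] ang -0.8898 SHIFT [0.0558 0.1768 0.0017] spin 0.0142 q [-0.82  0.45  0.89  2.12 -0.49  0.79 -0.5 ]
[ 0.04936061  0.08891544 -1.42646407]
```

Request:
{"name": "jog_arm", "arguments": {
  "moves": [
    [0.016,0.05,0,0.004],
    [0.032,0.1,0,0.008],
    [0.048,0.15,0,0.012],
    [0.056,0.177,0.001,0.014],
    [0.056,0.177,0.001,0.014],
    [0.056,0.177,0.001,0.014],
    [0.056,0.177,0.001,0.014]
  ]
}}

```text
clock: 15.75
position: [0.627, -0.0803, 0.1185]
ee_rot: [-2.967, -1.029, 0.001]
force: [-0.1, 0.2, -2.6]
width: 0.103
gripper_force: 40.0
```

```bash
python3 - <<'E'
from h import *
shift([.6288,-.0812,.12],-.904)
d=grab('wrist','wr7'); c=d['color'][70:320,160:480]
c8=grab('scene','sc7')['color'][150:280,260:430]
cv2.imwrite('pics/c7.png',np.vstack([cv2.resize(c,(448,350)),cv2.resize(c8,(448,250))])[:,:,::-1] if 0 else cv2.resize(c,(768,600),interpolation=cv2.INTER_CUBIC)[:,:,::-1])
E
```

```text
clock 15.75 pos [ 0.627  -0.0803  0.1185] ang -0.9033 SHIFT [ 0.0009  0.0018 -0.0015] spin 0.0007 q [-0.46  0.68  0.8   1.73 -0.57  0.99 -0.34]
```

View pics/c7.png

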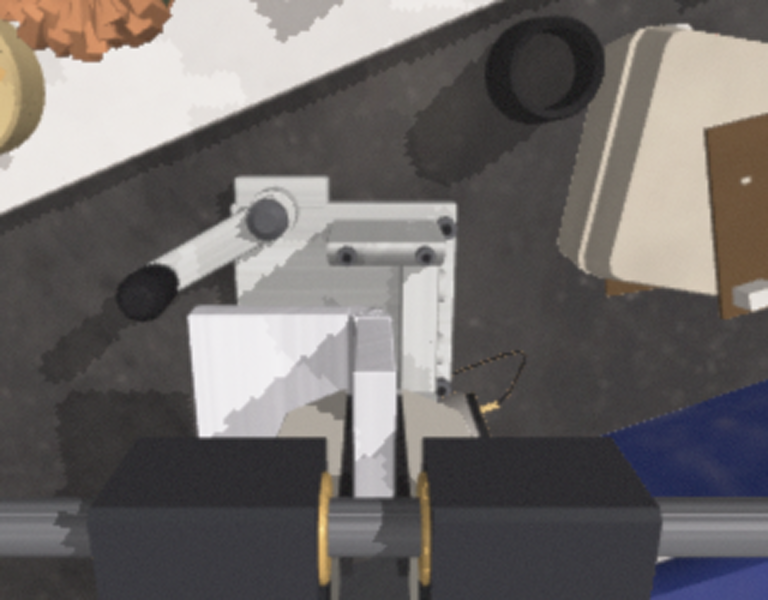

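The view shows the bracket's upright leg (372,430) and foot (270,370) above the jig. The +y side plate is at (385,240), the back stop at (420,330) and the knob at (147,292), and the axes look parallel. I'll measure the relative offsets.

```bash
python3 - <<'E'
from h import *
d=dict(np.load('pics/wr7.npz')); W=cloud(d); s=arm.observe()
M=R.from_rotvec(s['ee_rot']).as_matrix(); T=(W-s['position'])@M; T[...,2]=W[...,2]
px=lambda u,v:(int(70+v/2.4),int(160+u/2.4))
for u in (360,400,430):
    print('col',u)
    for v in range(196,276,5): print(v,np.round(T[px(u,v)]*1e3,1),end=' ')
    print()
print('leg end'); 
for v in range(300,380,8): print(v,np.round(T[px(373,v)]*1e3,1),end=' ')
print('\nrow 350 across')
for u in range(345,460,5): print(u,np.round(T[px(u,350)]*1e3,1),end=' ')
print('\nknob',np.round(T[px(147,292)]*1e3,1),np.round(T[px(140,280)]*1e3,1),'pivot',np.round(T[px(268,215)]*1e3,1))
E
```

```text
col 360
196 [46.1 -4.6  0.9] 201 [44.2 -4.6  0.4] 206 [44.  -4.4 11.2] 211 [42.2 -4.4 11.5] 216 [39.5 -4.4 12.5] 221 [38.3 -4.3 15.7] 226 [38.5 -4.1 26.4] 231 [38.1 -3.9 33.3] 236 [38.4 -3.7 43.2] 241 [38.2 -3.6 50.1] 246 [36.9 -3.6 51.6] 251 [35.1 -3.6 50.7] 256 [33.4 -3.6 50.6] 261 [30.9 -3.7 46.9] 266 [28.6 -3.8 44.5] 271 [18.1 -4.5 10.8] 
col 400
196 [46.2 10.8  1.6] 201 [44.3 10.8  1.1] 206 [43.9 10.5 10.8] 211 [42.2 10.5 11.5] 216 [39.2 10.5 10.5] 221 [38.5 10.3 17. ] 226 [38.5 10.  26.6] 231 [38.3  9.7 34.4] 236 [38.4  9.4 43. ] 241 [38.3  9.2 50.6] 246 [36.7  9.2 50.6] 251 [35.3  9.2 51.5] 256 [33.5  9.2 50.8] 261 [30.9  9.4 47. ] 266 [28.3  9.5 43.2] 271 [18.1 10.8 10.8] 
col 430
196 [46.2 23.2  1.1] 201 [44.6 23.1  3. ] 206 [43.9 22.5 10.7] 211 [42.2 22.5 11.8] 216 [39.4 22.6 12. ] 221 [38.6 22.1 17.4] 226 [38.1 21.6 24.7] 231 [38.4 20.8 34.9] 236 [38.2 20.2 42. ] 241 [38.  19.6 49.2] 246 [36.7 19.6 50.5] 251 [35.9 19.3 54. ] 256 [34.6 19.2 55.6] 261 [33.1 19.2 56.1] 266 [31.3 19.3 55.2] 271 [23.5 21.4 31.4] 
leg end
300 [ 5.1  0.2 11.1] 308 [25.4  0.5 83. ] 316 [25.4  0.5 89.6] 324 [25.3  0.6 97.3] 332 [ 25.2   0.6 102.8] 340 [ 25.2   0.6 108.1] 348 [ 25.    0.6 114.4] 356 [ 25.3   0.6 119.7] 364 [ 25.7   0.7 125.2] 372 [ 24.9   0.7 128.8] 
row 350 across
345 [14.9 -7.8 88.7] 350 [14.7 -6.4 88.2] 355 [15.4 -5.  89.9] 360 [ 25.4  -2.3 115.3] 365 [ 25.6  -1.1 115.8] 370 [ 25.4   0.  115.2] 375 [ 25.3   1.2 115.1] 380 [ 24.8   2.4 113.7] 385 [ 25.4   3.6 115.3] 390 [ 25.3   4.8 114.9] 395 [-15.4   9.1  11.8] 400 [-11.8  10.7  21. ] 405 [-8.  12.2 30.7] 410 [-7.8 14.  31.1] 415 [-7.9 15.9 30.7] 420 [-8.4 18.7 29.7] 425 [-7.9 20.4 30.9] 430 [-7.9 22.3 30.8] 435 [-7.7 24.  31.4] 440 [-10.1  26.5  25.2] 445 [-16.1  30.1   9.9] 450 [-16.   32.1  10.3] 455 [-19.9  35.3   0.4] 
knob [ 24.8 -71.7  63.7] [ 28.  -74.6  61. ] pivot [ 44.7 -36.5  36.4]
```

Request:
{"name": "jog_arm", "arguments": {
  "moves": [
    [0.0005,0.0035,0.005,0],
    [0.0005,0.0035,0.015,0],
    [0.0005,0.0035,0.022,0],
    [0.0005,0.0035,0.028,0],
    [0.0005,0.0035,0.034,0],
    [0.0005,0.0035,0.04,0],
    [0.0005,0.0035,0.046,0],
    [0.0005,0.0035,0.052,0],
    [0.0005,0.0035,0.058,0],
    [0.0005,0.0035,0.062,0],
    [0.0005,0.0035,0.064,0],
    [0.0005,0.0035,0.065,0]
  ]
}}

```text
clock: 17.35
position: [0.6305, -0.0839, 0.054]
ee_rot: [2.969, 1.028, 0.0]
force: [0.2, -0.4, -1.6]
width: 0.105
gripper_force: 40.0
```

Request:
{"name": "jog_arm", "arguments": {
  "moves": [
    [0,0,0.001,0],
    [0,0,0.002,0],
    [0,0,0.0025,0],
    [0,0,0.0025,0]
  ]
}}

```text
clock: 17.85
position: [0.6305, -0.0839, 0.0515]
ee_rot: [2.969, 1.028, -0.0]
force: [1.0, -0.5, -1.6]
width: 0.107
gripper_force: 40.0
```

Request:
{"name": "jog_arm", "arguments": {
  "moves": [
    [0,0,0.0005,0],
    [0,0,0.001,0],
    [0,0,0.0015,0],
    [0,0,0.0015,0]
  ]
}}

```text
clock: 18.35
position: [0.6305, -0.0839, 0.0501]
ee_rot: [-2.969, -1.028, -0.0]
force: [-0.4, 0.7, 0.6]
width: 0.104
gripper_force: 40.0
```

Contact is starting. Next I push back gently, with a little more seating.

Request:
{"name": "jog_arm", "arguments": {
  "moves": [
    [0,0.0005,0.0003,0],
    [0,0.001,0.0003,0],
    [0,0.0015,0.0003,0],
    [0,0.002,0.0003,0],
    [0,0.002,0.0003,0]
  ]
}}

```text
clock: 18.98
position: [0.6308, -0.0841, 0.0501]
ee_rot: [-2.965, -1.028, 0.002]
force: [-6.7, 4.7, 9.6]
width: 0.107
gripper_force: 40.0
```

Request:
{"name": "jog_arm", "arguments": {
  "moves": [
    [0,0,-0.0005,0],
    [0,0.001,-0.0005,0],
    [0,0.002,-0.0005,0],
    [0,0.002,-0.0005,0]
  ]
}}

```text
clock: 19.48
position: [0.6309, -0.0843, 0.05]
ee_rot: [-2.962, -1.028, 0.004]
force: [-8.6, 7.4, 10.2]
width: 0.105
gripper_force: 40.0
```

```bash
python3 - <<'E'
from h import *
d=grab('wrist','wr8'); W=cloud(d); s=arm.observe(); print(s['force'],s['position'])
M=R.from_rotvec(s['ee_rot']).as_matrix(); T=(W-s['position'])@M; T[...,2]=W[...,2]
cv2.imwrite('pics/c8.png',cv2.resize(d['color'][100:300,180:440],(780,600),interpolation=cv2.INTER_CUBIC)[:,:,::-1])
px=lambda u,v:(int(70+v/2.4),int(160+u/2.4))
for v in (335,360,375):
  for u in range(330,470,6): print(u,np.round(T[px(u,v)]*1e3,1),end=' ')
  print()
E
```

```text
[-9.45846536  7.35030258 10.14275816] [ 0.63082856 -0.08422854  0.05004   ]
330 [28.8 -9.6 45.1] 336 [28.5 -7.8 44.5] 342 [nan nan nan] 348 [29.  -4.8 45.8] 354 [28.7 -3.7 45. ] 360 [28.9 -1.9 45.5] 366 [28.7 -0.7 44.9] 372 [29.   1.1 45.7] 378 [28.7  2.2 44.9] 384 [29.2  4.  46.1] 390 [28.8  5.2 45.1] 396 [28.9  6.9 45.4] 402 [28.9  8.1 45.4] 408 [28.8  9.9 45.2] 414 [32.6 10.4 55.3] 420 [32.5 12.1 55.1] 426 [32.4 13.2 54.8] 432 [32.2 15.  54.2] 438 [28.8 17.  45.1] 444 [28.6 18.8 44.6] 450 [16.2 24.1 10.8] 456 [16.  26.3 10.3] 462 [15.9 27.8 10.2] 468 [12.5 31.3  0.8] 
330 [ 11.4 -11.6  20.1] 336 [11.3 -9.5 20. ] 342 [11.7 -8.1 20.8] 348 [11.7 -6.  20.9] 354 [25.5 -3.4 54.1] 360 [25.9 -1.7 55.1] 366 [25.6 -0.6 54.5] 372 [25.6  1.1 54.4] 378 [25.9  2.2 55. ] 384 [25.4  3.9 54. ] 390 [25.5  5.  54.1] 396 [16.2  7.5 31.6] 402 [15.7  8.9 30.6] 408 [15.5 10.8 30.1] 414 [15.7 12.1 30.5] 420 [15.9 14.1 30.8] 426 [16.  15.3 31.2] 432 [15.4 17.4 29.7] 438 [15.8 18.7 30.7] 444 [14.  21.1 26.3] 450 [14.5 22.3 27.4] 456 [ 7.5 26.6 10.5] 462 [ 3.6 29.4  1.2] 468 [ 3.2 31.8  0.2] 
330 [  7.2 -11.6  21. ] 336 [ 7.3 -9.5 21.2] 342 [ 7.3 -8.1 21.3] 348 [ 7.5 -6.  21.7] 354 [24.7 -3.2 60.7] 360 [24.5 -1.6 60.1] 366 [24.8 -0.5 60.8] 372 [24.2  1.1 59.6] 378 [25.   2.2 61.3] 384 [24.5  3.8 60.2] 390 [24.4  4.9 60. ] 396 [11.9  7.6 31.6] 402 [11.6  8.9 30.9] 408 [12.  10.8 31.7] 414 [11.7 12.2 31.2] 420 [11.8 14.1 31.2] 426 [12.  15.4 31.7] 432 [12.3 17.3 32.4] 438 [11.8 18.7 31.2] 444 [ 8.3 21.6 23.3] 450 [ 2.5 24.6 10.2] 456 [ 3.1 26.6 11.6] 462 [-1.1 29.5  1.9] 468 [-0.9 31.7  2.2]
```

View pics/c8.png

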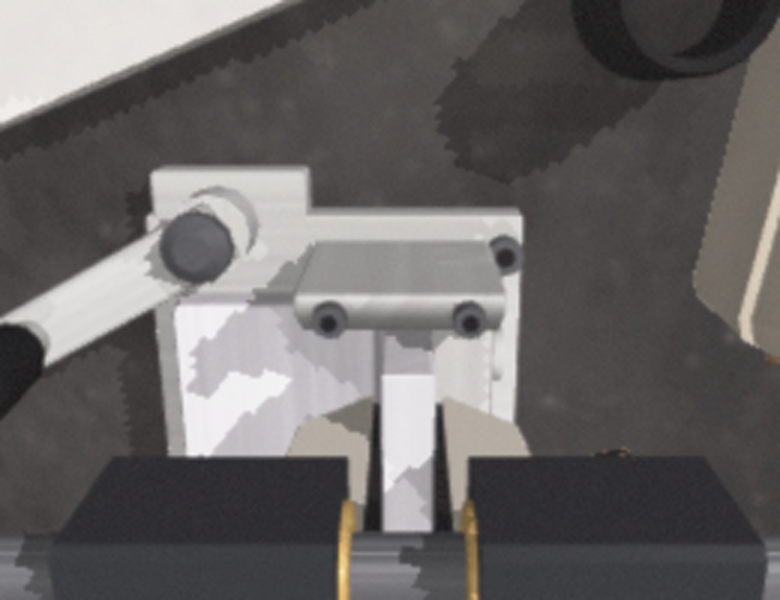

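The picture shows the foot flat on the base (240,380) between the plates and the leg (408,430) against the back stop (460,390), give or take 0.7 mm. I'll push once more to be sure.

Request:
{"name": "jog_arm", "arguments": {
  "moves": [
    [0,0.001,-0.0008,0],
    [0,0.002,-0.0008,0],
    [0,0.003,-0.0008,0],
    [0,0.003,-0.0008,0]
  ]
}}

```text
clock: 20.02
position: [0.631, -0.0844, 0.05]
ee_rot: [-2.958, -1.028, 0.008]
force: [-13.9, 11.8, 12.3]
width: 0.106
gripper_force: 40.0
```

Request:
{"name": "jog_arm", "arguments": {
  "moves": [
    [0,-0.003,0,0],
    [0,-0.004,0,0],
    [0,-0.004,0,0]
  ]
}}

```text
clock: 20.4
position: [0.6308, -0.0841, 0.0501]
ee_rot: [-2.964, -1.028, 0.004]
force: [-4.4, 5.1, -0.8]
width: 0.109
gripper_force: 40.0
```

Request:
{"name": "jog_arm", "arguments": {
  "moves": [
    [0,0,0,0],
    [0,0,0,0],
    [0,0,0,0],
    [0,0,0,0],
    [0,0,-0.01,0],
    [0,0,-0.03,0],
    [0,0,-0.06,0],
    [0,0,-0.1,0],
    [0,0,-0.12,0],
    [0,0,-0.12,0]
  ],
  "hand": 0.035
}}

```text
clock: 21.65
position: [0.6333, -0.0865, 0.173]
ee_rot: [2.968, 1.028, 0.005]
force: [0.6, -0.0, -0.2]
width: 0.382
gripper_force: 0.0
```

```bash
python3 - <<'E'
from h import *
d=grab('wrist','wr9'); W=cloud(d); s=arm.observe(); print(s['force'],s['position'])
cv2.imwrite('pics/c9.png',cv2.resize(d['color'][60:300,170:490],(800,600),interpolation=cv2.INTER_CUBIC)[:,:,::-1])
o=np.array([.6343,-.0884]); c,sn=np.cos(-.905),np.sin(-.905)
D=W[...,:2]-o; J=np.dstack([D[...,0]*c+D[...,1]*sn,-D[...,0]*sn+D[...,1]*c,W[...,2]])*1e3
m=(J[...,2]>56)&(J[...,2]<70)&(abs(J[...,1])<80)&(J[...,0]>-120)&(J[...,0]<15)
for nm,mm in [('knobtop',m&(J[...,0]<-40)),('legtop',m&(J[...,0]>-40))]:
    q=J[mm]; print(nm,len(q),np.round(q.mean(0),1),np.round(q.min(0),1),np.round(q.max(0),1))
E
```

```text
[ 0.01533321 -0.14401409 -0.62889269] [ 0.63250862 -0.0860862   0.17149168]
knobtop 225 [-84.9  21.7  62.3] [-93.6  13.8  56.2] [-77.9  28.9  65.7]
legtop 500 [-4.8  1.7 60.8] [-19.7 -34.1  56.1] [ 9.2 34.7 62.6]
```

View pics/c9.png

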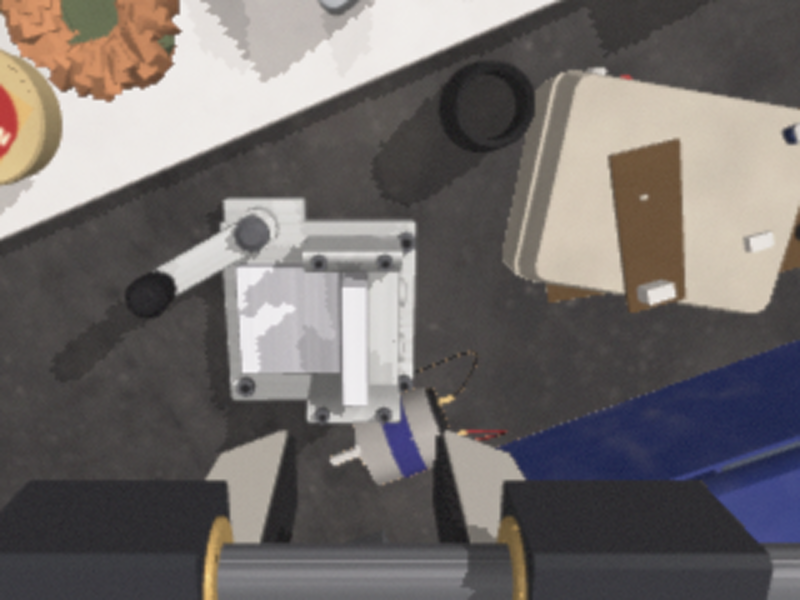

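The bracket is seated in the jig (foot (288,315), leg (355,340)) and clear of the fingers. The knob is at (150,293), about 62° from closed. Next I take the knob.

```bash
python3 - <<'E'
from h import *
o=np.array([.6343,-.0884]); c,s=np.cos(-.905),np.sin(-.905); A=np.array([[c,-s],[s,c]])
k=o+A@[-.0862,.021]; shift([*k,.051],-.905)
for th in range(60,-5,-6):
    t=np.radians(th); print(th,np.round([41-44*np.cos(t)-21.0,-48-44*np.sin(t)+86.2],1))
E
```

```text
clock 21.7 pos [ 0.6325 -0.0861  0.1715] ang -0.9038 SHIFT [ 0.0209 -0.0833  0.1205] spin 0.0012 q [-0.48  0.63  0.85  1.67 -0.52  1.09 -0.38]
60 [-2.   0.1]
54 [-5.9  2.6]
48 [-9.4  5.5]
42 [-12.7   8.8]
36 [-15.6  12.3]
30 [-18.1  16.2]
24 [-20.2  20.3]
18 [-21.8  24.6]
12 [-23.   29.1]
6 [-23.8  33.6]
0 [-24.   38.2]
```

Request:
{"name": "jog_arm", "arguments": {
  "moves": [
    [0.01,-0.045,0,0],
    [0.021,-0.083,0,0],
    [0.021,-0.083,0.03,0],
    [0.021,-0.083,0.07,0],
    [0.021,-0.083,0.1,0],
    [0.021,-0.083,0.115,0],
    [0.021,-0.083,0.12,0],
    [0.021,-0.083,0.12,0]
  ],
  "hand": 0.04
}}

```text
clock: 22.7
position: [0.5978, -0.0082, 0.0514]
ee_rot: [2.969, 1.028, 0.001]
force: [0.1, -0.2, -0.7]
width: 0.434
gripper_force: 0.0
```

Request:
{"name": "jog_arm", "arguments": {
  "moves": [
    [0,0,0,0],
    [0,0,0,0],
    [0,0,0,0],
    [0,0,0,0],
    [0,0,0,0]
  ],
  "hand": 0.0,
  "newtons": 15
}}

```text
clock: 23.32
position: [0.5967, -0.0072, 0.0513]
ee_rot: [-2.966, -1.028, 0.001]
force: [-5.4, 2.0, 6.2]
width: 0.168
gripper_force: 15.0
```

Request:
{"name": "jog_arm", "arguments": {
  "moves": [
    [-0.0035,0.002,0,0],
    [-0.0055,0.0035,0,0],
    [-0.009,0.0065,0,0],
    [-0.0123,0.0097,0,0],
    [-0.0152,0.0132,0,0],
    [-0.0177,0.017,0,0],
    [-0.0198,0.0212,0,0],
    [-0.0214,0.0255,0,0],
    [-0.0226,0.03,0,0],
    [-0.0226,0.03,0,0]
  ],
  "newtons": 30
}}

```text
clock: 24.58
position: [0.5955, -0.0451, 0.0508]
ee_rot: [-2.965, -1.027, 0.007]
force: [-9.2, 1.7, 7.9]
width: 0.164
gripper_force: 30.0
```

Request:
{"name": "jog_arm", "arguments": {
  "moves": [
    [0,0.0025,0,0],
    [0,0.005,0,0],
    [0,0.0075,0,0],
    [0,0.0095,0,0],
    [0,0.011,0,0],
    [0,0.0125,0,0],
    [0,0.0125,0,0]
  ]
}}

```text
clock: 25.45
position: [0.6018, -0.0524, 0.0506]
ee_rot: [-2.96, -1.028, 0.009]
force: [-15.0, 9.1, 14.6]
width: 0.165
gripper_force: 30.0
```

Request:
{"name": "jog_arm", "arguments": {
  "moves": [
    [0,0.0015,0,0],
    [0,0.003,0,0],
    [0,0.003,0,0]
  ]
}}

```text
clock: 25.82
position: [0.6019, -0.0526, 0.0504]
ee_rot: [-2.955, -1.028, 0.013]
force: [-22.3, 15.1, 22.7]
width: 0.162
gripper_force: 30.0
```

Request:
{"name": "jog_arm", "arguments": {
  "moves": [
    [0,-0.003,0,0],
    [0,-0.004,0,0],
    [0,-0.004,0,0]
  ]
}}

```text
clock: 26.2
position: [0.6017, -0.0523, 0.0506]
ee_rot: [-2.962, -1.028, 0.008]
force: [-12.2, 6.6, 11.2]
width: 0.167
gripper_force: 30.0
```

Request:
{"name": "jog_arm", "arguments": {
  "moves": [
    [0,0,0,0],
    [0,0,0,0],
    [0,0,0,0],
    [0,0,-0.01,0],
    [0,0,-0.03,0],
    [0,0,-0.07,0],
    [0,0,-0.12,0],
    [0,0,-0.15,0],
    [0,0,-0.15,0]
  ],
  "hand": 0.026
}}

```text
clock: 27.32
position: [0.607, -0.0554, 0.205]
ee_rot: [2.967, 1.027, 0.009]
force: [0.4, -0.3, -0.9]
width: 0.283
gripper_force: 0.0
```

```bash
python3 - <<'E'
from h import *
d=grab('wrist','wr10'); W=cloud(d); s=arm.observe(); print(s['force'],s['position'],s['width'])
cv2.imwrite('pics/c10.png',cv2.resize(d['color'][60:300,170:490],(800,600),interpolation=cv2.INTER_CUBIC)[:,:,::-1])
o=np.array([.6343,-.0884]); c,sn=np.cos(-.905),np.sin(-.905)
D=W[...,:2]-o; J=np.dstack([D[...,0]*c+D[...,1]*sn,-D[...,0]*sn+D[...,1]*c,W[...,2]])*1e3
m=(J[...,2]>57)&(J[...,2]<70)&(abs(J[...,1])<30)&(J[...,0]>-120)&(J[...,0]<15)
for nm,mm in [('knobtop',m&(J[...,0]<-30)),('legtop',m&(J[...,0]>-30))]:
    q=J[mm]; print(nm,len(q),np.round((q.min(0)+q.max(0))/2,1),np.round(q.min(0),1),np.round(q.max(0),1))
E
```

```text
[-0.97983876  0.05170654 -0.92469772] [ 0.60610327 -0.05488389  0.20301998] 0.2838251244961441
knobtop 169 [-47.7  -1.6  61.5] [-55.   -9.1  57.3] [-40.5   5.9  65.7]
legtop 417 [-5.1  0.7 60.1] [-10.2 -24.3  57.2] [ 0.  25.6 63. ]
```

View pics/c10.png

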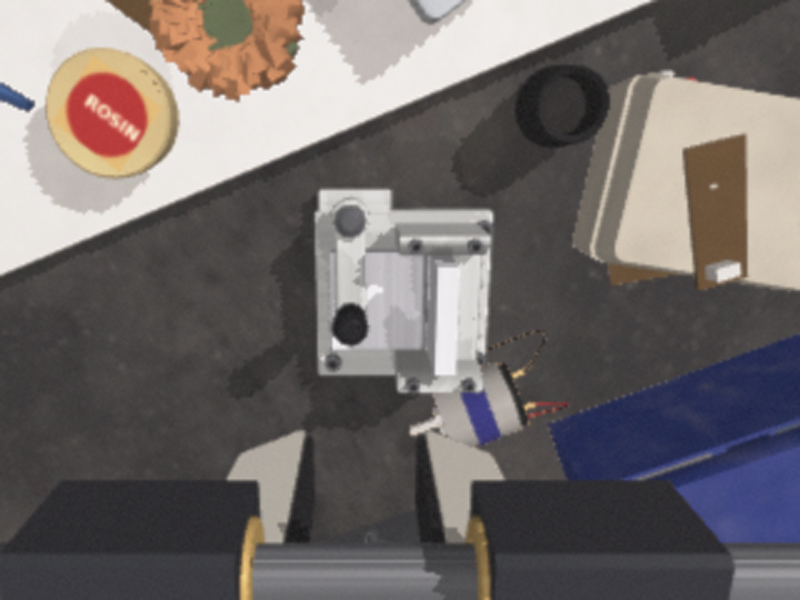

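The clamp arm runs straight across the foot, with the knob at (350,324) and the pivot at (350,218). The leg (445,318) is against the stop, and the gripper is clear. Handing in.

```bash
python3 -c "
from cell import arm
print(arm.sign_off())"
```

```text
the job is handed in; nothing more can be done
None
```

I handed the job in at about 27 s: the bracket was stood on the worktop and let go, re-gripped by its short leg, seated against the jig's back stop, and the clamp swung round to its end stop; the pen, tin, loupe and screwdriver were never touched.

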